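# Pressing block back to its bay

### The arm

A 6-joint arm with a two-finger parallel gripper is mounted at the origin on the work surface. World frame = base frame: x ahead of the robot, y to its left, z up, the work surface at z = 0. Lengths are in m, angles in degrees, forces in N, time in s.
With the tool pointing down it reaches from about 0.325 to 0.85 m from the base axis. Payload 15.5 kg.
Tool frame: the origin (TCP) lies at the very end of the fingers, on their centre line; the grasp point (between the pads) lies arm.grip_depth behind it (arm.grip_depth is the distance from the TCP to the grasp point, in m); z points along the fingers, y is the line along which they close (so a half turn about z gives the same grasp; the last joint's range is limited). The gripper opens to 91 mm and grips with 3 to 60 N. Pads are 32 mm wide; open, the fingers measure 118 mm over their backs; the gripper's body (76 mm by 178 mm) begins 60 mm behind the grasp point.
Start: joints at [60.247, 28.281, 77.091, -0, 74.628, -5.472], TCP at [0.257, 0.57, 0.214] pointing down, gripper open.
Joint ranges: [-166.48, 166.48], [-47.26, 123.95], [12.59, 153.08], [-70.14, 250.14], [6.76, 159.57], [-176.63, 176.63]. Speed limits (degrees/s): [108.29, 108.29, 147.25, 172.46, 172.46, 172.46].

### API

Orientations are given as a 3x3 rotation matrix whose columns are the frame's x, y, z axes.
In Python, from rig import arm gives the robot as it stands. Calls block until the motion is done:
- arm.move_to(position, orientation): joint-space move of the TCP to a pose.
- arm.move_l(position, orientation=None, feed=0.15): straight line of the TCP; orientation=None keeps the orientation; feed is the mean speed in m/s.
- arm.move_joints(angles): joint-space move.
- arm.grip(opening): finger opening in m; the grip force is fixed at half the most; returns when the fingers have stopped.
- arm.sleep(seconds).
- arm.solve_ik(position, orientation): joint angles nearest the present ones, or None.
- arm.snapshot(name): name is "scene" or "top" or "wrist"; returns the picture (420x560x3 uint8, red, green, blue); there is no depth.
- arm.get_calibration(name): a dict with "intrinsics" (3x3 intrinsics, pixels), "cam_to_world" (4x4, takes a point from camera to world coordinates). Camera axes: x right, y down, z forward; pixel columns grow to the right and rows downward; lengths in m; the calibration is good to about 2 mm. The wrist camera is an equidistant fisheye: a pixel r from the principal point sees the ray r / f radians off the axis. A picture is of the moment at which its call begins: read the wrist's pose just before it. get_calibration takes no time and is no camera call; for the wrist camera it gives the pose at the moment of the call.
A pose or a line that the arm cannot do raises arm.Unreachable and nothing moves.
- arm.sign_off(): hands the job in; it is judged then, once.
Readings, each from a call of its own:
- arm.current_t(): time.
- arm.current_joint_positions(): joint angles.
- arm.current_dq(): joint speeds.
- arm.current_tau(): joint torques, N m.
- arm.current_ee_pos(): TCP position.
- arm.current_tool_rot(): TCP orientation.
- arm.current_force(): force on the tool from outside, world axes, zero at the start.
- arm.current_torque(): the same for the moment, N m.
- arm.current_width(): finger opening in m.
- arm.current_grasp_force(): force on a finger pad.
Only numpy, scipy, OpenCV 4.12 (cv2) and the standard library are available. Lean on these libraries where they do the work, as an engineer would, in place of code of your own. Each camera call takes 0.05 s, during which the arm holds its last target. There are 200 camera calls.

### The job

Put the wooden pressing block with the rounded shoulders, which lies on its edge on the bench, back into its own bay of the block rack: the empty bay whose label tile shows the same round-shouldered outline. The tall dividers leave room only for a hand coming straight down, so first stand the block up on its felt foot on the bench and let go of it, then take it again from above and lower it gently into the bay until it stands upright and fully home in its recess, rounded end up. Leave everything else on the bench and in the rack where it is.

Things in the scene. Friction and masses are not known exactly. Their poses are not given: they have to be found in the camera images.
- block_center (a point): Centre of the pressing block: plain brown wood, 40 mm thick (its own x), 90 mm wide (y), 130 mm tall (z, from foot to rounded end), about 0.35 kg; same both ways round about z. It starts lying on a long edge: x and z level, this point 45 mm above the bench, rounded end roughly towards world -y. The two upright flat faces, 40 mm apart along x, are the only pair narrow enough to grip.
- block_foot (a point): Middle of the block's flat foot, a 6 mm grey felt sole, 65 mm from the centre. The opposite end, 130 mm from here along z, has both shoulders rounded to 30 mm radius across the width. The 40 x 90 mm foot is stable to stand on. The dark mat on which it lies holds nothing else within world x 0.42 to 0.60, y -0.36 to -0.14: room to stand it up.
- bay_shoulder_seat (a point): The block's own bay, between its two dividers: centre of the recess floor on which the foot rests, 18 mm above the bench; z up. The recess is 46 mm along the bay's x by 97 mm along its y, in a wooden frame that rises 18 mm above this floor. The block stands with its thickness along x, its centre then 65 mm above this point. Label tiles: dark outline with two rounded corners.
- bay_shoulder_mouth (a point): Middle of the same bay between the tops of its plywood dividers, 174 mm above the recess floor, 192 mm above the bench. The dividers stand at both y sides, inner faces 58 mm from the centre, 110 mm deep along x. Above the frame the bay is open to +x and -x; only low sloping label tiles (tops 23 mm above the recess floor at most) reach out to 80 mm there.
- bay_round_seat (a point): Middle of the recess floor, 18 mm above the bench, of the bay with a 76 mm square recess and a disc label; it holds the round block. The three bays stand side by side, 126 mm apart along y, in any order, with like dividers.
- bay_square_seat (a point): Middle of the recess floor, 18 mm above the bench, of the other empty bay: larger recess of 60 x 106 mm, plain rectangle on its label, for a bigger block that is away. Not the one wanted.
- round_block: Round brown wooden block, 70 mm diameter, 110 mm tall, standing in its bay; origin at the centre of its underside. Leave it alone.
- tape: Roll of tape lying flat, 90 mm diameter, 24 mm high, in front of the rack; origin under its centre. Leave it alone.
- jar: Glass jar, 72 mm diameter, 100 mm tall; origin under its centre. Leave it alone.
- mug: White mug, 80 mm diameter, 95 mm tall, handle; origin under its centre. Leave it alone.
- spool: Wooden spool standing up, 56 mm diameter, 70 mm tall; origin under its centre. Leave it alone.
- brush: Brush lying down, 190 mm long; origin under its middle. Leave it alone.
- weight: Dark steel pattern weight, a disc of 64 mm diameter, 22 mm high; origin under its centre. Leave it alone.
Not all that is in view belongs to the job. Leave any turquoise look-alike of the part that bears block_center alone.

How it is judged (in metres and radians):
On the way:
1. the block stands upright on its foot on the bench, let go of (angle between block_center's own z axis and vertical below 0.07 rad and height (world z) of block_center between 0.06 and 0.07 m and contact force between the fingers and block below 0.1 N and linear speed of block below 0.02 m/s), for 0.2 s.
At the end, for the whole second after the job is handed in: The block stands at rest in the recess of its own bay, rounded end up and upright within 4 degrees, its centre within 9 mm of the recess's centre seen from above and its foot on the recess floor within 4 mm (horizontal distance between block_center and bay_shoulder_seat below 0.009 m and z of block_center in the frame of bay_shoulder_seat between 0.06 and 0.069 m and angle between block_center's own z axis and vertical below 0.07 rad and linear speed of block below 0.02 m/s); the robot touches nothing.
It fails at once if the block is dropped or slammed into its bay (faster than 0.5 m/s there) (horizontal distance between block_center and bay_shoulder_seat below 0.03 m and height (world z) of block_center below 0.13 m and linear speed of block above 0.5 m/s).
It fails at once if the round block is moved by more than 20 mm (distance of round_block from where it was at the start of the episode above 0.02 m).
It fails at once if another thing on the bench is moved by more than 30 mm (distance of any of tape, jar, mug, spool, brush, weight from where it was at the start of the episode above 0.03 m).
It also fails if it takes over 64 s, if anything falls off the work surface, if the arm or the gripper's body presses on something with over 40 N, if the wrist force passes 120 N, or if a joint passes its speed limit or range.

## Working session

There is one attempt and no reset: what is moved stays moved. The work goes in short steps, each a Python script; the robot and the scene stay as the last script left them, time stands still between calls to the robot, and variables do not carry over. Pictures are saved under pics/ and viewed, at most 10 in all, crops included, and the job is handed in when it is done.

```bash
ls; mkdir -p pics; python3 - <<'E'
from rig import arm
import cv2,numpy as np
print(arm.grip_depth,arm.current_t(),arm.current_width());print(arm.current_tool_rot())
for n in("scene","top"):
    c=arm.get_calibration(n);print(n,c)
    cv2.imwrite(f"pics/{n}0.png",arm.snapshot(n)[...,::-1])
E
```

```text
pics
0.0188 0.0 0.0910778785967
[[-9.11545883e-01  4.11197850e-01 -6.56955314e-04]
 [ 4.11198351e-01  9.11545212e-01 -1.11489640e-03]
 [ 1.40401467e-04 -1.28641817e-03 -9.99999163e-01]]
scene {'intrinsics': array([[441.01635632,   0.        , 277.40790188],
       [  0.        , 441.01635632, 209.36531419],
       [  0.        ,   0.        ,   1.        ]]), 'cam_to_world': array([[-0.58764307,  0.62303601, -0.51623808,  1.19482593],
       [ 0.80911798,  0.45097243, -0.37676514,  0.33964268],
       [-0.00192911, -0.63910093, -0.76912046,  1.18516865],
       [ 0.        ,  0.        ,  0.        ,  1.        ]])}
top {'intrinsics': array([[495.83783768,   0.        , 285.70683744],
       [  0.        , 495.83783768, 216.21337889],
       [  0.        ,   0.        ,   1.        ]]), 'cam_to_world': array([[-0.02340946, -0.9903988 ,  0.13624322,  0.31546384],
       [-0.99939055,  0.02671319,  0.02247093, -0.16658514],
       [-0.02589468, -0.13563415, -0.99042054,  1.64306392],
       [ 0.        ,  0.        ,  0.        ,  1.        ]])}
```

View pics/scene0.png

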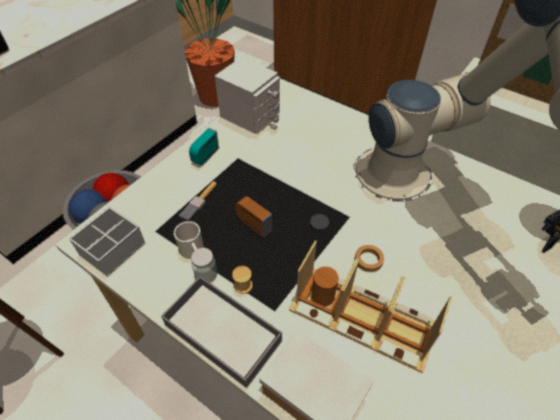

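View pics/top0.png

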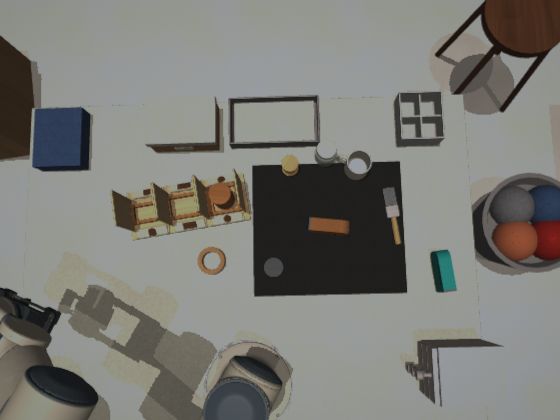

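The plain brown block lies on the mat (top 329,226; scene 254,216). The turquoise look-alike (top 443,270) is to be left alone. Two bays are empty: the middle one (top 185,205) and the left one (147,213). The third, at 221,192, holds the round block. I'll enlarge the labels and the block.

```bash
python3 - <<'E'
import cv2,numpy as np
t=cv2.imread("pics/top0.png");s=cv2.imread("pics/scene0.png")
a=cv2.resize(t[160:250,100:260],(800,450),interpolation=cv2.INTER_CUBIC)
b=cv2.resize(t[205:245,300:360],(300,200),interpolation=cv2.INTER_CUBIC)
cv2.imwrite("pics/c1.png",a)
c=cv2.resize(s[235:365,285:455],(680,520),interpolation=cv2.INTER_CUBIC)
cv2.imwrite("pics/c2.png",c)
E
```

```text
(no output)
```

View pics/c1.png

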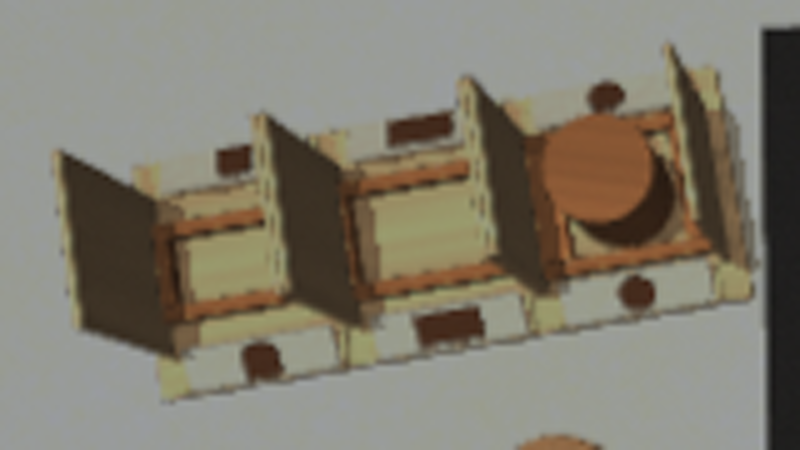

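The left bay (crop 230,265) has the narrow recess and a label with rounded corners, so it is the one wanted. The middle bay shows a plain wide rectangle and the right one shows a disc. I'll compute rough positions, then look with the wrist camera from above both.

```bash
cat >h.py <<'E'
from rig import arm
import cv2,numpy as np
from scipy.spatial.transform import Rotation as R
def ray(c,px,fish=False):
    K=c["intrinsics"];T=c["cam_to_world"]
    d=np.array([(px[0]-K[0,2])/K[0,0],(px[1]-K[1,2])/K[1,1],1.])
    if fish:
        r=np.hypot(d[0],d[1]);s=np.sin(r)/max(r,1e-9);d=np.array([d[0]*s,d[1]*s,np.cos(r)])
    return T[:3,3],T[:3,:3]@d
def at(c,px,z,fish=False):
    o,d=ray(c,px,fish);return o+d*(z-o[2])/d[2]
def proj(c,P,fish=False):
    K=c["intrinsics"];T=c["cam_to_world"];p=T[:3,:3].T@(np.asarray(P,float)-T[:3,3])
    rho=np.hypot(p[0],p[1])
    k=np.arctan2(rho,p[2])/max(rho,1e-9) if fish else 1/p[2]
    return np.array([K[0,0]*p[0]*k+K[0,2],K[1,1]*p[1]*k+K[1,2]])
def down(yaw):  # tool down, closing axis y at yaw (deg) from world x
    a=np.radians(yaw);y=np.array([np.cos(a),np.sin(a),0]);z=np.array([0,0,-1.]);return np.c_[np.cross(y,z),y,z]
E
python3 - <<'E'
from h import *
c=arm.get_calibration("top")
im=cv2.imread("pics/top0.png")
hsv=cv2.cvtColor(im,cv2.COLOR_BGR2HSV)
m=((hsv[...,1]>90)&(hsv[...,2]>90)).astype(np.uint8);n=np.zeros_like(m);n[205:245,295:365]=m[205:245,295:365]
cn=max(cv2.findContours(n,0,2)[0],key=cv2.contourArea)
r=cv2.minAreaRect(cn);print(r)
q=[at(c,p,.09) for p in cv2.boxPoints(r)];print(np.round(q,3),[np.linalg.norm(q[i]-q[i-1]) for i in(0,1)])
f=lambda x,y:(100+(x-2)/5,160+(y-2)/5)
A=at(c,f(165,400),.0);B=at(c,f(750,300),0.0);print("rack near edge",A,B)
fr=[at(c,f(*p),.018) for p in [(190,245),(178,325),(270,230)]];print("floor pts",np.round(fr,3))
for n_,p in dict(tape=(211,261),weight=(273,267),jar=(326,153),mug=(358,165),spool=(290,165),brush=(392,215)).items():print(n_,np.round(at(c,p,.03),3))
w=arm.get_calibration("wrist");T=arm.current_tool_rot();print(w["intrinsics"],T.T@(w["cam_to_world"][:3,3]-arm.current_ee_pos()),T.T@w["cam_to_world"][:3,:3])
E
```

```text
((328.8310546875, 225.02760314941406), (37.204376220703125, 12.539868354797363), 4.763641834259033)
[[ 0.484 -0.206  0.09 ]
 [ 0.524 -0.211  0.09 ]
 [ 0.511 -0.327  0.09 ]
 [ 0.471 -0.322  0.09 ]] [np.float64(0.11660782654182562), np.float64(0.039825227750773434)]
rack near edge [0.47624169 0.3856216  0.        ] [ 0.53330223 -0.0081194   0.        ]
floor pts [[0.578 0.365 0.018]
 [0.524 0.372 0.018]
 [0.587 0.311 0.018]]
tape [0.397 0.117 0.03 ]
weight [ 0.372 -0.085  0.03 ]
jar [ 0.747 -0.269  0.03 ]
mug [ 0.702 -0.374  0.03 ]
spool [ 0.709 -0.148  0.03 ]
brush [ 0.532 -0.477  0.03 ]
[[325.1922621    0.         278.97880241]
 [  0.         325.1922621  211.7982355 ]
 [  0.           0.           1.        ]] [ 0.07427771  0.00051999 -0.17095077] [[-5.99362435e-04 -9.64903286e-01 -2.62604816e-01]
 [ 9.99999254e-01 -8.57708651e-04  8.69153550e-04]
 [-1.06388754e-03 -2.62604099e-01  9.64903081e-01]]
```

```bash
python3 - <<'E'
from h import *
# IK feasibility of standing up
for fl in(0,180):
  for phi in range(0,91,15):
    o=[]
    for tl in(phi,phi-30,phi-60,phi-90):
        M=R.from_euler('x',tl,degrees=True).as_matrix()@down(-6+fl)
        q=arm.solve_ik([.495,-.27,.2],M);q2=arm.solve_ik([.495,-.27,.05],M)
        o.append((None if q is None else np.round(q).astype(int).tolist(), q2 is not None))
    print(fl,phi,o)
import pickle
def look(p,yaw,name):
    for k in(0,180):
        if arm.solve_ik(p,down(yaw+k)) is not None:
            try: arm.move_to(p,down(yaw+k));break
            except arm.Unreachable: pass
    arm.sleep(.3)
    c=arm.get_calibration("wrist");im=arm.snapshot("wrist")
    pickle.dump(c,open(f"pics/{name}.pkl","wb"));cv2.imwrite(f"pics/{name}.png",im[...,::-1]);print(name,k,arm.current_t(),arm.current_ee_pos())
arm.move_to([.257,.57,.34],arm.current_tool_rot())
look([.55,.33,.34],8,"wr");look([.49,-.25,.28],-6,"wb")
E
```

```text
0 0 [([-35, 24, 87, 0, 69, -29], True), ([-18, 23, 98, -36, 55, 9], True), (None, False), (None, False)]
0 15 [([-42, 29, 81, 11, 81, -39], True), ([-26, 22, 93, -16, 59, -13], True), ([-9, 27, 103, -56, 57, 32], False), (None, False)]
0 30 [([-47, 35, 75, 20, 93, -44], True), ([-35, 24, 87, 0, 69, -29], True), ([-18, 23, 98, -36, 55, 9], True), (None, False)]
0 45 [([-51, 42, 69, 27, 105, -47], True), ([-42, 29, 81, 11, 81, -39], True), ([-26, 22, 93, -16, 59, -13], True), ([-9, 27, 103, -56, 57, 32], False)]
0 60 [([-54, 50, 65, 35, 115, -47], True), ([-47, 35, 75, 20, 93, -44], True), ([-35, 24, 87, 0, 69, -29], True), ([-18, 23, 98, -36, 55, 9], True)]
0 75 [([-55, 57, 61, 42, 125, -46], True), ([-51, 42, 69, 27, 105, -47], True), ([-42, 29, 81, 11, 81, -39], True), ([-26, 22, 93, -16, 59, -13], True)]
0 90 [([-56, 65, 59, 51, 133, -44], True), ([-54, 50, 65, 35, 115, -47], True), ([-47, 35, 75, 20, 93, -44], True), ([-35, 24, 87, 0, 69, -29], True)]
180 0 [([-35, 24, 87, 0, 69, 151], True), ([-18, 23, 98, -36, 55, -171], True), (None, False), (None, False)]
180 15 [([-42, 29, 81
[... 261 characters left out ...]
42, 69, 27, 105, 133], True), ([-42, 29, 81, 11, 81, 141], True), ([-26, 22, 93, -16, 59, 167], True), ([-9, 27, 103, -56, 57, -148], False)]
180 60 [([-54, 50, 65, 35, 115, 133], True), ([-47, 35, 75, 20, 93, 136], True), ([-35, 24, 87, 0, 69, 151], True), ([-18, 23, 98, -36, 55, -171], True)]
180 75 [([-55, 57, 61, 42, 125, 134], True), ([-51, 42, 69, 27, 105, 133], True), ([-42, 29, 81, 11, 81, 141], True), ([-26, 22, 93, -16, 59, 167], True)]
180 90 [([-56, 65, 59, 51, 133, 136], True), ([-54, 50, 65, 35, 115, 133], True), ([-47, 35, 75, 20, 93, 136], True), ([-35, 24, 87, 0, 69, 151], True)]
wr 0 2.4333 [0.54972791 0.33038341 0.34004743]
wb 0 4.8833 [ 0.49013146 -0.24980068  0.28000145]
```

```bash
sleep 1; ls pics
```

```text
c1.png
c2.png
scene0.png
top0.png
wb.pkl
wb.png
wr.pkl
wr.png
```

View pics/wr.png

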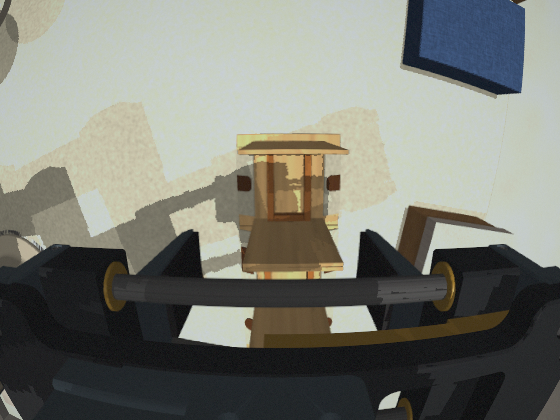

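View pics/wb.png

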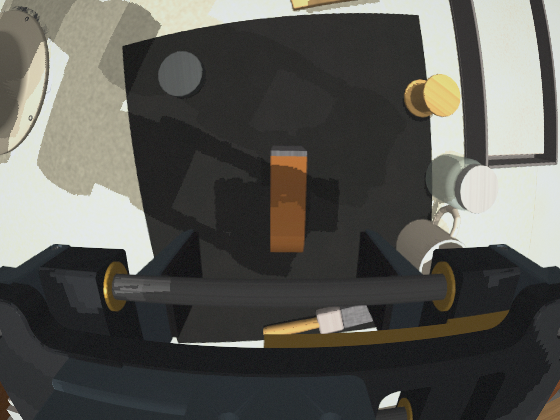

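Wrist view of the rack: the end bay's recess is at about (291,187), with label tiles at (244,183) and (333,183). Wrist view of the block: its felt foot is the grey strip at (289,150), and the rounded end is at the bottom, at (287,250). Now I'll measure both and overlay the model on one enlarged crop.

```bash
python3 - <<'E'
from h import *
import pickle
cb=pickle.load(open("pics/wb.pkl","rb"));cr=pickle.load(open("pics/wr.pkl","rb"))
im=cv2.imread("pics/wb.png")
hsv=cv2.cvtColor(im,cv2.COLOR_BGR2HSV)
m=((hsv[...,1]>110)&(hsv[...,2]>60)).astype(np.uint8);n=np.zeros_like(m);n[140:256,255:325]=m[140:256,255:325]
rows=[]
for r in range(160,240,5):
    xs=np.where(n[r])[0]
    if len(xs)>10: rows.append((at(cb,(xs[0],r),.09,1),at(cb,(xs[-1]+1,r),.09,1)))
rows=np.array(rows)
for k in(0,1):
    p=np.polyfit(rows[:,k,1],rows[:,k,0],1);print("edge",p,np.std(np.polyval(p,rows[:,k,1])-rows[:,k,0]),np.polyval(p,-.27))
ys=np.where(n[:,280:298].any(1))[0];print(ys[0],ys[-1],at(cb,(289,ys[0]),.09,1),"felt top",[ (r,im[r,289].tolist()) for r in range(140,158,2)],at(cb,(289,147),.09,1))
# rack overlay
im=cv2.imread("pics/wr.png");x0,y0,s=215,120,4
a=cv2.resize(im[y0:y0+150,x0:x0+150],None,fx=s,fy=s,interpolation=cv2.INTER_CUBIC)
print("recess px guess",at(cr,(291,187),.018,1))
yaw=np.radians(8.2);ex=np.array([np.cos(yaw),np.sin(yaw),0]);ey=np.array([-ex[1],ex[0],0]);S=np.array([.558,.321,.018])
for z,hx,hy,col in((0,.023,.0485,(0,255,0)),(.018,.023,.0485,(255,0,0)),(.174,.055,.058,(0,0,255))):
    P=[S+ex*hx*i+ey*hy*j+[0,0,z] for i,j in((1,1),(1,-1),(-1,-1),(-1,1))]
    q=np.array([(proj(cr,p,1)-[x0,y0]+.5)*s for p in P]).astype(int);cv2.polylines(a,[q],True,col,1)
cv2.imwrite("pics/ov1.png",a)
E
```

```text
edge [0.11168465 0.50784544] 1.538899770096549e-05 0.4776905848691251
edge [0.11548103 0.5502386 ] 0.000306199306327752 0.5190587236262239
156 252 [ 0.50554683 -0.21019017  0.09      ] felt top [(140, [42, 42, 45]), (142, [44, 45, 44]), (144, [41, 44, 45]), (146, [60, 60, 62]), (148, [67, 65, 66]), (150, [76, 75, 77]), (152, [119, 118, 121]), (154, [121, 120, 123]), (156, [74, 118, 172])] [ 0.50655547 -0.20018382  0.09      ]
recess px guess [0.5711024  0.31399457 0.018     ]
```

View pics/ov1.png

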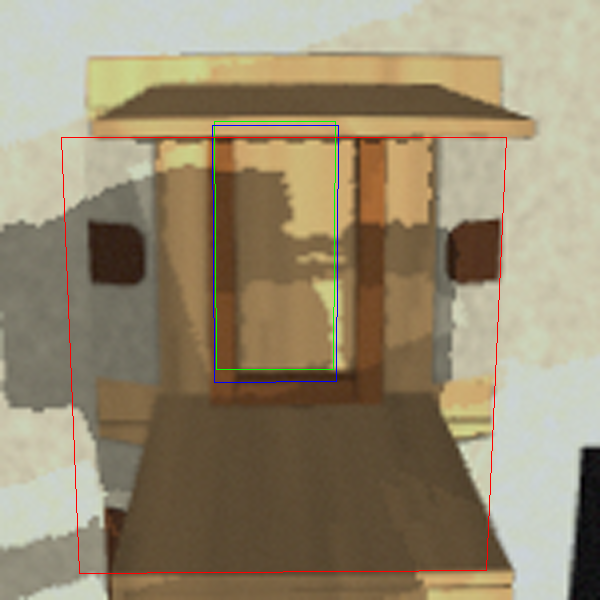

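The outline fits, and this bay's labels do have two rounded corners, so it is the right one. It needs a +7.9 mm shift along bay x, which puts the seat at about (0.566, 0.322) with yaw 8.2°. The block centre is at about (0.4985, -0.269), yaw -6.5°; its measured width of 41 mm agrees with the given 40 mm. Next I'll grip it tilted 60°, lift, turn it upright and set it down.

```bash
cat >stand.py <<'E'
from h import *
yb=-6.47;ax=np.array([np.cos(np.radians(yb)),np.sin(np.radians(yb)),0]);bz=np.array([ax[1],-ax[0],0]);up=np.array([0,0,1.])
def ori(t): return R.from_rotvec(ax*np.radians(t)).as_matrix()@down(yb)
def tcp(G,t): return G+ori(t)[:,2]*arm.grip_depth
C=np.array([.4985,-.269,.045]);G=C+.018*bz+.014*up
H=G.copy();H[2]=.21;L=H.copy();L[2]=.065+.018
E
python3 - <<'E'
from stand import *
Rz=ori(60)
for P,t in((G,60),(H,60),(H,15),(H,-30),(L,-30)): print(arm.solve_ik(tcp(P,t),ori(t)))
arm.move_to(tcp(G,60)-.11*Rz[:,2],Rz)
arm.move_l(tcp(G,60),feed=.1)
print("f",arm.current_force())
arm.grip(.03);print("w",arm.current_width(),arm.current_grasp_force(),arm.current_t())
arm.move_l(tcp(H,60),feed=.1)
print("f",arm.current_force(),arm.current_width())
cv2.imwrite("pics/held.png",arm.snapshot("scene")[...,::-1])
E
```

```text
[-55.6956201   59.34155433  70.03088134  35.17369217 100.94126789
 -59.05567767]
[-55.6956201   48.18911619  68.41102279  37.36353744 111.25576171
 -51.201694  ]
[-43.02403885  29.21966156  81.26607838  12.23487329  78.83413238
 -39.91353705]
[-19.68206123  25.29224315  95.28682112 -35.30134359  57.38744076
   5.72017335]
[-19.68206123  36.52803379 101.29676088 -44.41786059  44.0664674
  19.98085065]
f [-0.09860532 -0.21971191 -0.89546382]
w 0.039612517368266334 29.976997420017142 8.0583
f [ 0.91276453 -0.43112515 -3.76191758] 0.03956273941842865
```

```bash
python3 - <<'E'
from stand import *
for t in(15,-30): arm.move_to(tcp(H,t),ori(t))
P=L.copy();P[2]+=.006
arm.move_l(tcp(P,-30),feed=.08);arm.sleep(.2)
f0=arm.current_force();print("f0",f0,arm.current_width())
for i in range(12):
    P[2]-=.001;arm.move_l(tcp(P,-30),feed=.01);f=arm.current_force()
    if f[2]-f0[2]>4: break
print("touch",P[2]-.083,f-f0,arm.current_t())
c=arm.get_calibration("scene");cv2.imwrite("pics/s2.png",arm.snapshot("scene")[110:320,150:430,::-1].repeat(2,0).repeat(2,1))
E
```

```text
f0 [-0.57126294  0.01908778 -3.73288031] 0.03995107127847135
touch -0.0010000000000000009 [-1.4123702   4.26294429 11.46105965] 14.8333
```

View pics/s2.png

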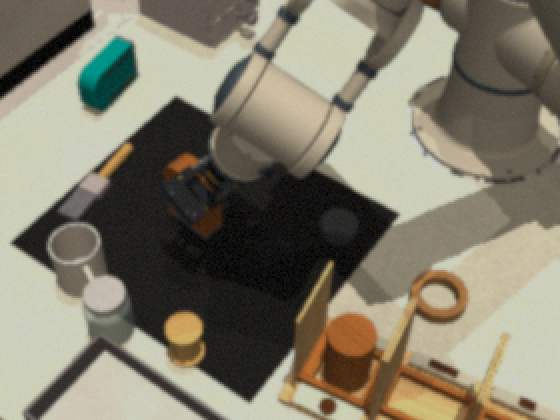

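The block stands upright on the mat at scene crop (190,195), still held. Next: release, back out along the tool axis, then view from above.

```bash
python3 - <<'E'
from stand import *
import pickle
arm.grip(.085);arm.sleep(.2);print(arm.current_width(),arm.current_force())
P=L.copy();P[2]-=.001
arm.move_l(tcp(P,-30)-.16*ori(-30)[:,2],feed=.15)
B=P-.018*up+.014*bz;B[2]=.065;print("block centre exp",B)
arm.move_to([B[0],B[1],.28],down(yb));arm.sleep(.3)
c=arm.get_calibration("wrist");im=arm.snapshot("wrist")[...,::-1];pickle.dump(c,open("pics/wb2.pkl","wb"));cv2.imwrite("pics/wb2.png",im)
x0,y0,s=200,100,4
a=cv2.resize(im[y0:y0+150,x0:x0+180],None,fx=s,fy=s,interpolation=cv2.INTER_CUBIC)
for z,h,col in((.0,.045,(0,255,0)),(.13,.015,(0,0,255)),(.1,.045,(255,0,0))):
    q=np.array([(proj(c,[B[0],B[1],z]+ax*.02*i+bz*h*j,1)-[x0,y0]+.5)*s for i,j in((1,1),(1,-1),(-1,-1),(-1,1))]).astype(int);cv2.polylines(a,[q],True,col,1)
cv2.imwrite("pics/ov2.png",a);print(arm.current_t())
E
```

```text
0.08485042206486967 [ 1.04248029 -0.16490475  0.29736967]
block centre exp [ 0.49489415 -0.30079619  0.065     ]
18.2417
```

View pics/ov2.png

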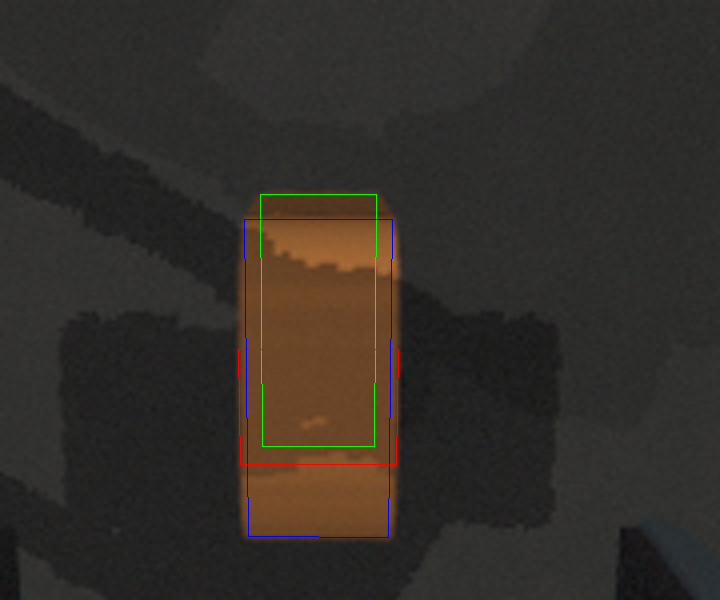

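The block stands free where expected: its silhouette, columns 240–399, matches the projected top at 239–398, so the wrist camera has no noticeable bias. Next I'll take it from above, carry it over the dividers, stop just above the recess frame and look.

```bash
cat >bay.py <<'E'
from stand import *
S=np.array([.5658,.3221,.018]);yw=8.2;RB=down(yw)
ex=np.array([np.cos(np.radians(yw)),np.sin(np.radians(yw)),0]);ey=np.array([-ex[1],ex[0],0])
zt=.105-arm.grip_depth   # TCP above the foot
def hand(h): return S+[0,0,zt+h]  # foot h above recess floor
E
python3 - <<'E'
from bay import *
B=np.array([.4949,-.3008])
print([arm.solve_ik(hand(h),RB) is not None for h in(.22,.1,.03,0)])
arm.move_l([*B,zt],down(yb),feed=.12)
arm.grip(.03);print("w",arm.current_width(),arm.current_grasp_force())
arm.move_l([*B,zt+.24],feed=.15)
arm.move_to(hand(.225),RB)
arm.move_l(hand(.03),feed=.1);arm.sleep(.3)
print(arm.current_force(),arm.current_width(),arm.current_ee_pos(),arm.current_t())
c=arm.get_calibration("wrist");im=arm.snapshot("wrist")[...,::-1]
t=arm.get_calibration("top");tm=arm.snapshot("top")[...,::-1];cv2.imwrite("pics/top3.png",tm)
x0,y0,s=190,90,4
a=cv2.resize(im[y0:y0+150,x0:x0+200],None,fx=s,fy=s,interpolation=cv2.INTER_CUBIC)
for z,hx,hy,col in((.018,.023,.0485,(255,0,0)),(.174,.055,.058,(0,0,255)),(.03,.02,.045,(0,255,0))):
    q=np.array([(proj(c,S+ex*hx*i+ey*hy*j+[0,0,z],1)-[x0,y0]+.5)*s for i,j in((1,1),(1,-1),(-1,-1),(-1,1))]).astype(int);cv2.polylines(a,[q],True,col,1)
cv2.imwrite("pics/ov3.png",a)
E
```

```text
[True, True, True, True]
w 0.039559667001717425 29.99803227139637
[ 0.94256887 -0.41267404 -4.63500863] 0.03979076055954049 [0.5658498  0.32212466 0.13431666] 27.15
```

View pics/ov3.png

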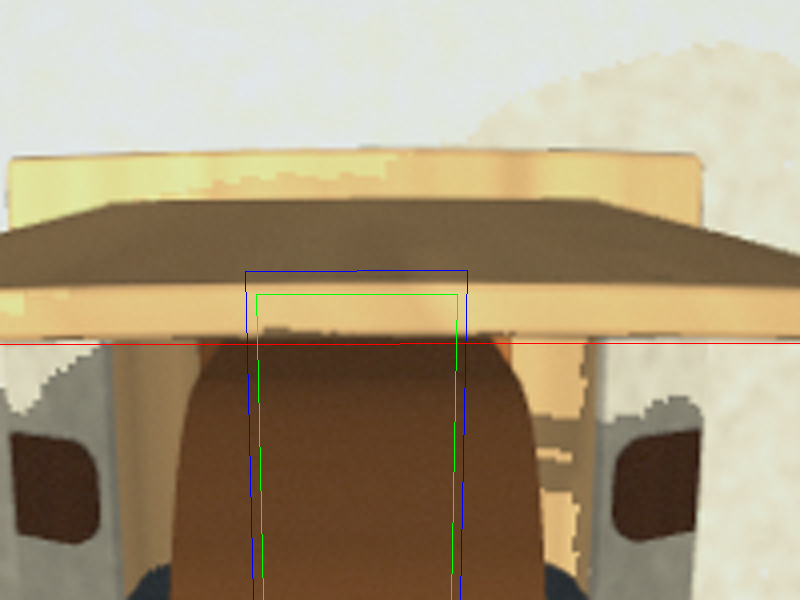

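The bay confirms itself: its tiles show two rounded corners and sit symmetrically about the block (inner edges at 115 and 598, mid 356; block middle 358). I'll lower it with the force watched.

```bash
python3 - <<'E'
from bay import *
f0=arm.current_force();h=.03;log=[]
while h>-.004:
    h-=.002 if h>.004 else .001
    arm.move_l(hand(h),feed=.03);f=arm.current_force()-f0;log.append((round(h,3),np.round(f,1).tolist()))
    if f[2]>5: break
print(log,arm.current_ee_pos(),arm.current_t(),arm.current_width())
E
```

```text
[(0.028, [0.2, -0.9, -0.0]), (0.026, [-1.2, -0.2, -0.0]), (0.024, [-0.4, 0.4, 0.4]), (0.022, [-1.3, -0.1, -0.1]), (0.02, [-0.4, -0.9, 0.9]), (0.018, [-0.3, 0.2, 1.1]), (0.016, [-0.9, 0.0, 0.1]), (0.014, [-0.8, -0.7, -0.1]), (0.012, [-0.4, 0.2, 0.7]), (0.01, [-0.5, 0.2, 0.4]), (0.008, [-0.9, -0.1, 1.3]), (0.006, [-0.3, 0.6, 0.9]), (0.004, [-1.4, -0.9, 0.6]), (0.003, [-0.4, 0.1, -0.2]), (0.002, [-0.8, -0.7, 0.1]), (0.001, [-0.5, -0.7, -0.0]), (-0.0, [-0.3, 0.4, 1.3]), (-0.001, [-2.8, -1.8, 16.0])] [0.56586762 0.3221183  0.10418233] 31.75 0.039855568904626625
```

It went fully home, with contact at h ≈ -0.5 mm. Now release, withdraw straight up and check.

```bash
python3 - <<'E'
from bay import *
arm.grip(.075);arm.sleep(.3);print(arm.current_width(),arm.current_force())
arm.move_l(hand(.25),feed=.12);arm.sleep(.3)
c=arm.get_calibration("wrist");im=arm.snapshot("wrist")[...,::-1]
x0,y0,s=190,90,4
a=cv2.resize(im[y0:y0+150,x0:x0+200],None,fx=s,fy=s,interpolation=cv2.INTER_CUBIC)
for z,hx,hy,col in((.018,.023,.0485,(255,0,0)),(.13,.02,.015,(0,0,255)),(.1,.02,.045,(0,255,0))):
    q=np.array([(proj(c,S+ex*hx*i+ey*hy*j+[0,0,z],1)-[x0,y0]+.5)*s for i,j in((1,1),(1,-1),(-1,-1),(-1,1))]).astype(int);cv2.polylines(a,[q],True,col,1)
cv2.imwrite("pics/ov4.png",a);print(arm.current_t(),arm.current_force())
E
```

```text
0.07497305004417659 [-0.90603728 -0.34819452 -0.1770663 ]
35.3417 [-0.36035939  0.96946525 -0.15073065]
```

View pics/ov4.png

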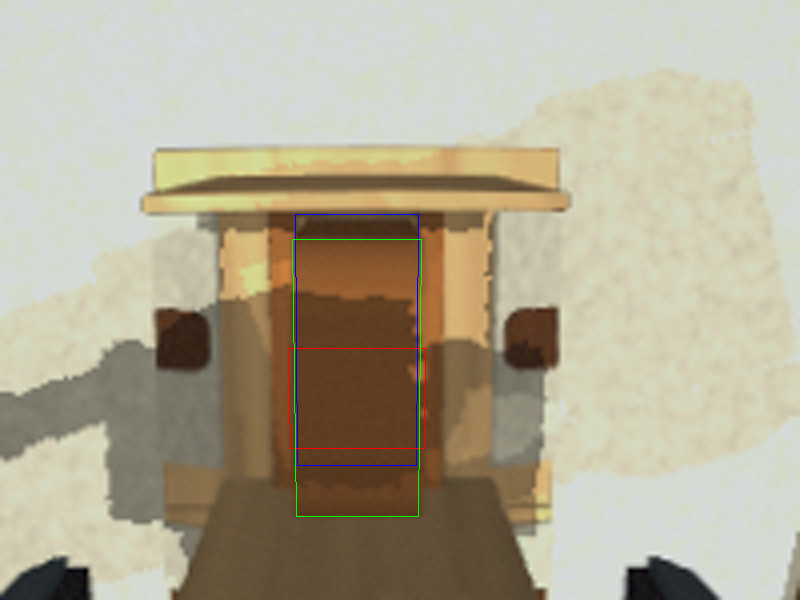

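The block stands upright in the recess between the frame bars (290–425 against the predicted red top at 290–424), and the hand is clear. Handing in.

```bash
python3 -c "
from rig import arm
print(arm.sign_off())"
```

```text
the job is handed in; nothing more can be done
None
```

I stood the block up on the bench and released it, then regripped it from above and lowered it fully home in its round-shouldered bay, rounded end up; I handed the job in at about 35 s, and the hand-in call returned no verdict.

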